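Fetch the slip stone from behind the jars

ROBOT

A 7-joint arm with a two-finger parallel gripper is mounted at the origin on the work surface. World frame = base frame: x ahead of the robot, y to its left, z up, the work surface at z = 0. Lengths are in m, angles in rad, forces in N, time in s.
With the tool pointing down it reaches from about 0.4 to 0.85 m from the base axis. Payload 10.4 kg.
Tool frame: the origin (TCP) lies between the finger pads; the fingertips stand ahead of it and the grasp point (between the pads) lies 5 mm behind it (manip.tip_extent is the z of the fingertips in the tool frame, in m); z points along the fingers, y is the line along which they close (so a half turn about z gives the same grasp; the last joint's range is limited). The gripper opens to 85 mm and grips with 20 to 120 N. Pads are 22 mm wide; open, the fingers measure 114 mm over their backs; the gripper's body (76 mm by 85 mm) begins 54 mm behind the grasp point. The pads swing forward as they close: fully open they stand 13 mm farther back than shut.
Start: joints at [-1.232, 0.332, -0.065, 1.46, 0.022, 1.35, -0.088], TCP at [0.221, 0.585, 0.245] pointing down, gripper open.
Joint ranges: [-2.6, 2.6], [-0.5, 2.12], [-1.47, 1.34], [0.16, 2.42], [-1.27, 4.41], [0.06, 2.06], [-2.6, 2.6]. Speed limits (rad/s): [2.22, 2.22, 2.79, 2.79, 3.14, 3.14, 3.14].

INTERFACE

Orientations are given as a unit quaternion [x, y, z, w].
In Python, from workcell import status, viewer, manip gives the robot as it stands.
- The arm moves only by the tool play_rows, never from a script. Its argument "plan" is one flat list of numbers, 7 for each row, row after row: the turn, a rotation vector about the tool's x, y, z in degrees, then the shift along the tool's x, y, z in m, then the opening, from 0 (shut) to 1 (fully open). In form: [ax, ay, az, dx, dy, dz, grip, ax, ay, az, dx, dy, dz, grip, ...]. A call has 1 to 20 rows; each row is the pose to reach, as a shift and turn from the pose commanded when the call began, along the tool's axes at that moment; what a row does not reach only later rows make up. A row lasts 1/8 s, in which the tool goes at most 62.5 mm and 10.7 degrees, less where a joint would pass 70% of its speed; a pose out of reach is approached as far as the arm can. A call with a gripper value outside its range is refused whole. The fingers move at their own pace and stop on an object; "squeeze" is the grip in N (left out, the last holds). Time passes only in rows, so rows that repeat a pose let the fingers close. It gives the time, the measured TCP pose, the force, the opening and the grip force at its end, in the units of the state.
- status.get_obs(): the state, without advancing time (a new reading comes with each control period).
- viewer.camera(name): name is "scene" or "top" or "wrist"; returns the picture (420x560x3 uint8, red, green, blue); there is no depth.
- viewer.camera_model(name): a dict with "fx", "fy", "cx", "cy" (pixels), "D" ([k1, k2, p1, p2, k3] as OpenCV has them; the pictures are not rectified), "R" (3x3) and "t" (3): a world point X has camera coordinates R X + t. Camera axes: x right, y down, z forward; pixel columns grow to the right and rows downward; lengths in m; the calibration is good to about 2 mm. A picture is of the moment at which its call begins: read the wrist's pose just before it. camera_model takes no time and is no camera call; for the wrist camera it gives the pose at the moment of the call.
- manip.hand_in(): hands the job in; it is judged then, once.
The state is a dict: "clock": time; "joint_pos": joint angles; "joint_velocities": joint speeds; "tau": joint torques, N m; "position": TCP position; "ee_rot": TCP orientation; "ft_force": force on the tool from outside, world axes, zero at the start; "torque": the same for the moment, N m; "grip_width": opening from 0.0 (shut) to 1.0 (fully open); "grasp_force": force on a finger pad.
Only numpy, scipy, OpenCV 4.12 (cv2) and the standard library are available. Lean on these libraries where they do the work, as an engineer would, in place of code of your own. Each camera call takes 0.05 s, during which the arm holds its last target. There are 200 camera calls.

TASK

The grooved grey sharpening stone lies at the back of the dark wooden tray, behind the amber jar, the blue tin and the yellow carton. Stand all three upright on the green mat at the side; then lay the stone, grooves up, centred and lengthwise on the holder between its two red cleats while they wait there, and finally put each of the three back upright on the very spot where it stood. Drop nothing, tip nothing over, and leave the little wooden figure and the green bar in the tray's corners as they are.

Things in the scene. Friction and masses are not known exactly. Their poses are not given: they have to be found in the camera images.
- jar_mid (a point): Amber glass jar, closed, black cap, white label: a cylinder 50 mm in diameter, 96 mm tall (the cap is 47 mm in diameter, top 16 mm); about 200 g. Its origin (this point) is at its centre, 48 mm above its underside; z points up.
- tin_mid (a point): Blue tin with a bare-metal lid and band: a cylinder 50 mm in diameter, 88 mm tall; about 220 g. Its origin (this point) is at its centre, 44 mm above its underside; z points up.
- carton_mid (a point): Yellow carton with a brown band near its top: a rigid closed box 48 x 48 mm, 90 mm tall; about 180 g. Its sides are parallel to its x and y axes, which at the start lie within 3 degrees of the tray's. Its origin (this point) is at its centre, 45 mm above its underside; z points up.
- stone_mid (a point): Grey sharpening stone with three dark lengthwise ribs (grooves between) on its upper face: 140 mm long (its x axis), 45 mm wide (y), 32 mm thick; about 420 g. At the start it lies in the tray along the tray's y axis, some 8 mm behind the three tall things. Its origin (this point) is at its centre, 16 mm above its underside; z points up.
- tray: Dark wooden open tray, fixed, 166 (x) by 286 mm (y), walls 8 mm thick, 24 mm high, floor 8 mm thick. Origin: centre of its underside, on the bench; -x faces the robot. Jar, tin and carton stand along y in any order at about y = -90, 0, 90, x = -38 mm; the stone at x = 18 mm, 34 mm free behind it.
- mat: Green side mat, fixed, 280 mm long (its x axis), 100 mm wide (y), 5 mm thick, empty at the start. It lies to the left or to the right of the tray. Origin at the centre of its underside, on the bench.
- holder: Stone holder, fixed: pale wooden board 200 mm long (its x axis), 80 mm wide (y), with its top 16 mm above the bench, a black rubber inlay, and a red cleat across each end (16 mm long, 60 mm wide, 10 mm high above the board), 164 mm apart inside. It lies on the other side of the tray from the mat. Origin at the centre of its underside, on the bench.
- figure: Little turned figure of pale wood standing in the tray's corner at about x = 45, y = +112 mm: 30 mm in diameter, 47 mm tall, tips easily. Origin at the centre of its underside. To be left alone.
- compound_bar: Green bar of polishing compound, 40 x 24 mm, 20 mm high, lying in the tray's other back corner at about x = 50, y = -112 mm of the tray. Origin at the centre of its underside. To be left alone.
Things that resemble listed ones, but are neither listed nor needed, are in the scene too. Of the things that look like the part that bears jar_mid, the larger one is meant.

How it is judged:
By the outcome, as a careful person would: the job done as asked, in the order asked, and still so for the second after the job is handed in, with the robot touching nothing.
It also fails if it takes over 141 s, if anything falls off the work surface, if the arm or the gripper's body presses on something with over 40 N, if the wrist force passes 120 N, or if a joint passes its speed limit or range.

## Working session

There is one attempt and no reset: what is moved stays moved. The work goes in short steps, Python scripts to look and compute and a tool call to move; the robot and the scene stay as the last step left them, time stands still between calls to the robot, and variables do not carry over. Pictures are saved under pics/ and viewed, at most 14 in all, crops included, and the job is handed in when it is done.

Besides the shell and the picture viewer there is one more tool, called after ">>>" as name(argument=value, ...), one argument or row to a line, values as JSON. play_rows: Moves the arm, as the interface text tells. Its arguments: {"type":"object","properties":{"plan":{"type":"array","items":{"type":"number"}},"squeeze":{"type":"number"}},"required":["plan"]}

```bash
ls; mkdir -p pics; python3 - <<'E'
from workcell import status, viewer, manip
import cv2
print(status.get_obs()); print(manip.tip_extent)
for n in ("scene","top","wrist"):
    im=viewer.camera(n); cv2.imwrite(f"pics/{n}0.png",im[:,:,::-1]); print(n,viewer.camera_model(n))
E
```

```text
pics
{'clock': 0.0, 'joint_pos': array([-1.23161491,  0.33285652, -0.0646723 ,  1.4609302 ,  0.02162627,
        1.34988676, -0.08851844]), 'joint_velocities': array([-0.00018114,  0.00188799,  0.00048783,  0.00098353,  0.00034924,
       -0.0014717 , -0.00110298]), 'tau': array([-1.23698424e-03, -6.25447941e+01,  4.83413832e-02, -3.91623759e+01,
        1.60022685e-02,  9.89359076e-03,  2.94560685e-06]), 'position': array([0.22111771, 0.58420922, 0.24453074]), 'ee_rot': array([ 1.79914677e-01,  9.83681976e-01, -6.88285188e-04, -7.58552289e-05]), 'ft_force': array([ 0.09018405,  1.13051846, -0.15987297]), 'torque': array([ 0.02914542, -0.00630064, -0.01471894]), 'grasp_force': 0.0, 'grip_width': 1.0001427034112271}
0.014
scene {'fx': 384.4289760181251, 'fy': 384.4289760181251, 'cx': 281.04736582886295, 'cy': 210.71378899650725, 'D': array([-0.10114249,  0.        ,  0.        ,  0.        ,  0.        ]), 'R': array([[-0.87800799,  0.47850785,  0.01149761],
       [ 0.31726752,  0.59980024, -0.73456177],
       [-0.35838985, -0.64130329, -0.6784444 ]]), 't': array([ 0.4791069 , -0.12781542,  1.06580714])}
top {'fx': 405.6635550515751, 'fy': 405.6635550515751, 'cx': 278.55327212976476, 'cy': 211.5044538916407, 'D': array([0.00347542, 0.        , 0.        , 0.        , 0.        ]), 'R': array([[-0.00139877, -0.99987688,  0.01562908],
       [-0.98683603, -0.00114732, -0.16171995],
       [ 0.16171797, -0.01564955, -0.98671292]]), 't': array([0.00101766, 0.54320586, 0.79023023])}
wrist {'fx': 362.1924551212624, 'fy': 362.1924551212624, 'cx': 285.68609460182864, 'cy': 208.39203633614252, 'D': array([0.00160173, 0.        , 0.        , 0.        , 0.        ]), 'R': array([[ 0.35356172,  0.93540934, -0.0018648 ],
       [ 0.88503595, -0.33387509,  0.3244053 ],
       [ 0.30282914, -0.11634771, -0.94591634]]), 't': array([-0.62475425, -0.04304777,  0.38163942])}
```

View pics/top0.png

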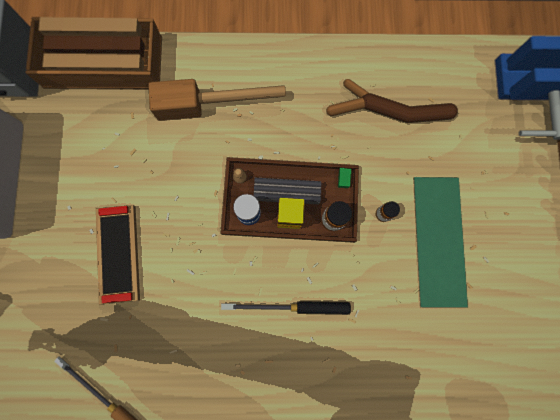

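View pics/scene0.png

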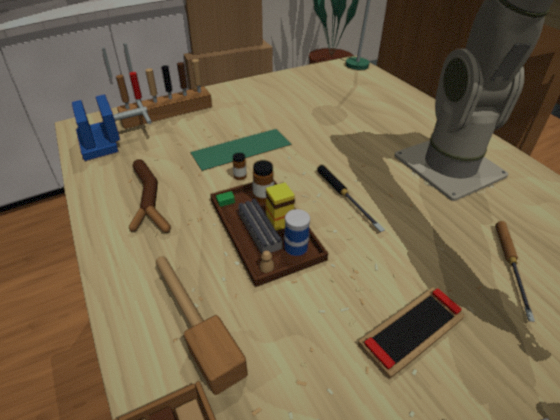

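The top view shows the tin (247,207), carton (291,210) and jar (339,214) in the tray, the small decoy jar at (390,211), the mat on the right and the holder on the left. Next I'll measure them from enlarged crops.

```bash
cat > h.py <<'E'
import numpy as np, cv2
from scipy.spatial.transform import Rotation as Ro
from workcell import status, viewer, manip
def model(n):
    m=viewer.camera_model(n); K=np.array([[m['fx'],0,m['cx']],[0,m['fy'],m['cy']],[0,0,1]]); return K,m['D'],m['R'],m['t']
def px2w(m,uv,z):
    K,D,R,t=m; p=cv2.undistortPoints(np.array(uv,float).reshape(-1,1,2),K,D)[:,0]
    d=np.c_[p,np.ones(len(p))]@R; c=-R.T@t
    return c+d*((np.array(z)-c[2])/d[:,2])[:,None]
def w2px(m,X):
    K,D,R,t=m; return cv2.projectPoints(np.array(X,float).reshape(-1,3),cv2.Rodrigues(R)[0],t,K,D)[0][:,0]
def go(x,y,z,yaw=0,o=None):
    """shift/turn for tool pointing down; yaw=deg of tool y axis from world +y (ccw)"""
    o=o or status.get_obs(); R0=Ro.from_quat(o['ee_rot'])
    T=Ro.from_euler('z',yaw,degrees=True)*Ro.from_quat([0,1,0,0])
    print('turn',np.round((R0.inv()*T).as_rotvec(degrees=True),1),'shift',np.round(R0.inv().apply(np.array([x,y,z])-o['position']),4))
E
python3 - <<'E'
import cv2
im=cv2.imread('pics/top0.png')
cv2.imwrite('pics/c1.png',cv2.resize(im[150:250,215:405],None,fx=4.2,fy=4.2,interpolation=cv2.INTER_CUBIC))
a=cv2.resize(im[195:315,90:150],None,fx=4.5,fy=4.5,interpolation=cv2.INTER_CUBIC)
b=cv2.resize(im[170:314,405:475],None,fx=3.75,fy=3.75,interpolation=cv2.INTER_CUBIC)
print(a.shape,b.shape);import numpy as np
cv2.imwrite('pics/c2.png',np.hstack([a,b]))
E
```

```text
(540, 270, 3) (540, 262, 3)
```

View pics/c1.png

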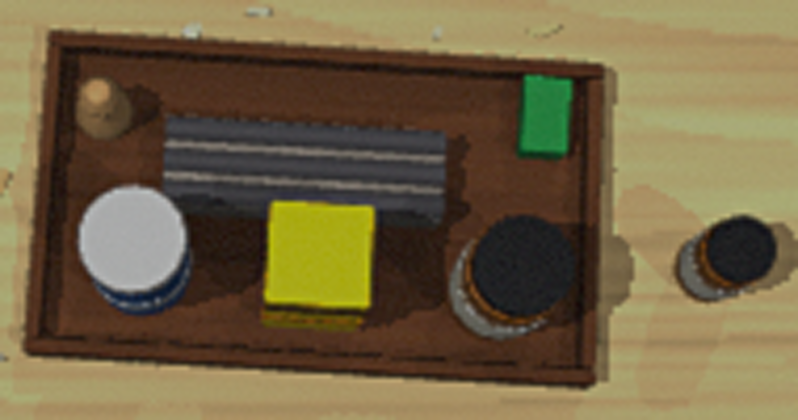

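View pics/c2.png

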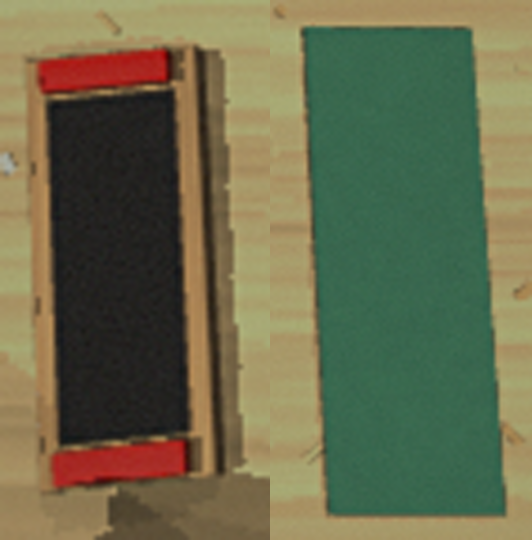

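```bash
cat > m0.py <<'E'
from h import *
M=model('top')
def P(name,pts,s,ox,oy,z,v=1):
    uv=(np.array(pts,float)+.5)/s-.5+[ox,oy]
    X=px2w(M,uv,z)[:,:2]*1000
    c=X.mean(0)
    if len(X)>1:
        d=np.linalg.norm(np.roll(X,-1,0)-X,axis=1)
        e=X[0]-X[3]+X[1]-X[2]; f=X[0]-X[1]+X[3]-X[2]   # image up / image left
        print(name,c.round(1),'sides',d.round(1),'ang up',np.degrees(np.arctan2(e[1],e[0])).round(2),'ang left',(np.degrees(np.arctan2(f[1],f[0]))-90).round(2))
    else: print(name,c.round(1))
    return c
a=(4.2,215,150)
P('tray',[(50,32),(604,67),(594,385),(27,352)],*a,.024)
P('trayfloor?',[(50,32),(604,67),(594,385),(27,352)],*a,.032)
P('tin',[(134,239)],*a,.096)
P('jar',[(522,267)],*a,.104)
P('carton',[(270,202),(375,207),(370,307),(265,302)],*a,.098)
P('stone',[(166,114),(447,132),(443,223),(162,205)],*a,.040)
P('holder',[(38,65),(166,50),(187,473),(54,486)],4.5,90,195,.026)
P('mat',[(33,28),(201,28),(235,515),(58,515)],3.75,405,170,.005)
P('decoy',[(741,250)],*a,.07)
P('fig',[(100,90)],*a,.055)
P('bar',[(522,76),(573,79),(570,157),(519,154)],*a,.028)
E
python3 m0.py
```

```text
tray [573.8 -25. ] sides [284.5 163.6 282.2 164.7] ang up -3.26 ang left -3.44
trayfloor? [572.3 -24.6] sides [281.8 162.1 279.5 163.2] ang up -3.26 ang left -3.44
tin [544.4  63.5]
jar [ 530.3 -113.4]
carton [537.  -21.8] sides [48.4 46.5 47.9 46.5] ang up -3.18 ang left -2.69
stone [590.  -17.1] sides [140.5  46.3 139.3  46.3] ang up -2.74 ang left -3.63
holder [458.6 338. ] sides [ 59.  193.7  59.  192.1] ang up 6.14 ang left 6.17
mat [ 487.4 -344.8] sides [ 99.  278.7  99.  278.2] ang up -0.31 ang left 0.01
decoy [ 544. -224.]
fig [625.8  83.7]
bar [ 619.9 -140.3] sides [26.1 40.8 25.9 40.8] ang up -3.73 ang left -3.32
```

```bash
python3 - <<'E'
from h import *
go(.44,.33,.26,0); go(.54,-.02,.30,-3.4)
E
```

```text
turn [ -0.1  -0.  -20.7] shift [-0.2947 -0.1604 -0.0151]
turn [ -0.1  -0.  -17.3] shift [-0.5121 -0.4524 -0.0548]
```

>>> play_rows(
  plan=[0,0,-20.7,-0.295,-0.16,-0.015,0.8,0,0,-20.7,-0.295,-0.16,-0.015,0.8,0,0,-20.7,-0.295,-0.16,-0.015,0.8,0,0,-20.7,-0.295,-0.16,-0.015,0.8,0,0,-20.7,-0.295,-0.16,-0.015,0.8,0,0,-20.7,-0.295,-0.16,-0.015,0.8,0,0,-20.7,-0.295,-0.16,-0.015,0.8,0,0,-20.7,-0.295,-0.16,-0.015,0.8,0,0,-20.7,-0.295,-0.16,-0.015,0.8,0,0,-20.7,-0.295,-0.16,-0.015,0.8],
  squeeze=40,
)

```text
clock: 1.4
position: [0.4399, 0.3313, 0.2602]
ee_rot: [-0.001, 1.0, 0.0, -0.0]
ft_force: [0.5, 0.1, -0.7]
grip_width: 0.801
grasp_force: 0.0
```

```bash
cat > snap.py <<'E'
from h import *; import sys,pickle
n=sys.argv[1]; o=status.get_obs(); M=model('wrist'); im=viewer.camera('wrist')
cv2.imwrite(f'pics/{n}.png',im[:,:,::-1]); pickle.dump(M,open(f'pics/{n}.pkl','wb'))
print(o['position'].round(4),Ro.from_quat(o['ee_rot']).as_matrix().round(3).tolist(),abs(o['joint_velocities']).max().round(3))
E
python3 snap.py w1; python3 -c "
from h import *; go(.54,-.02,.30,-3.4)"
```

```text
[0.4399 0.3313 0.2602] [[-1.0, -0.001, -0.0], [-0.001, 1.0, 0.0], [0.0, 0.0, -1.0]] 0.005
turn [ 0.  -0.   3.4] shift [-0.0997 -0.3512 -0.0398]
```

>>> play_rows(
  plan=[0,0,3.4,-0.1,-0.351,-0.04,0.8,0,0,3.4,-0.1,-0.351,-0.04,0.8,0,0,3.4,-0.1,-0.351,-0.04,0.8,0,0,3.4,-0.1,-0.351,-0.04,0.8,0,0,3.4,-0.1,-0.351,-0.04,0.8,0,0,3.4,-0.1,-0.351,-0.04,0.8,0,0,3.4,-0.1,-0.351,-0.04,0.8,0,0,3.4,-0.1,-0.351,-0.04,0.8,0,0,3.4,-0.1,-0.351,-0.04,0.8,0,0,3.4,-0.1,-0.351,-0.04,0.8],
)

```text
clock: 2.7
position: [0.5402, -0.0194, 0.3002]
ee_rot: [0.029, 1.0, 0.0, -0.0]
ft_force: [-0.3, 0.6, -0.4]
grip_width: 0.803
grasp_force: 0.0
```

```bash
python3 snap.py w2; python3 -c "
import cv2
for n in ('w1','w2'):
    cv2.imwrite(f'pics/{n}b.png',cv2.resize(cv2.imread(f'pics/{n}.png'),None,fx=1.4,fy=1.4,interpolation=cv2.INTER_CUBIC))"
```

```text
[ 0.5402 -0.0194  0.3002] [[-0.998, 0.058, -0.0], [0.058, 0.998, 0.0], [0.0, 0.0, -1.0]] 0.005
```

View pics/w1b.png

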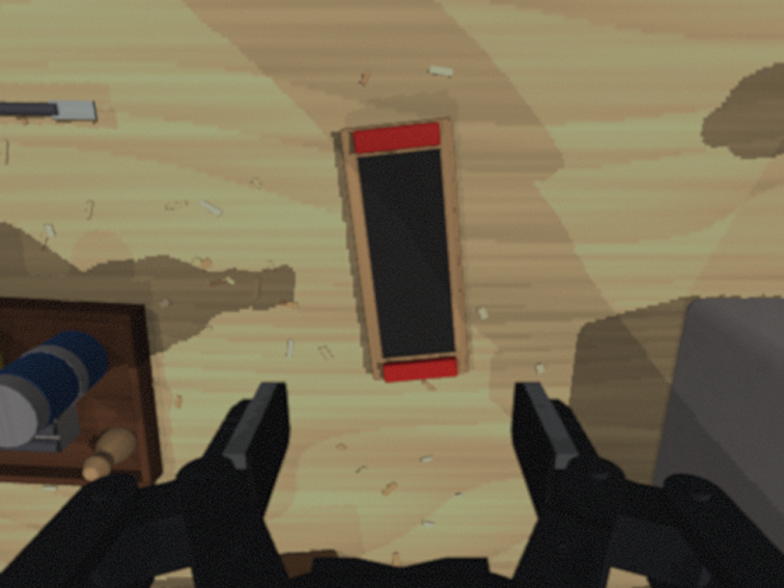

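View pics/w2b.png

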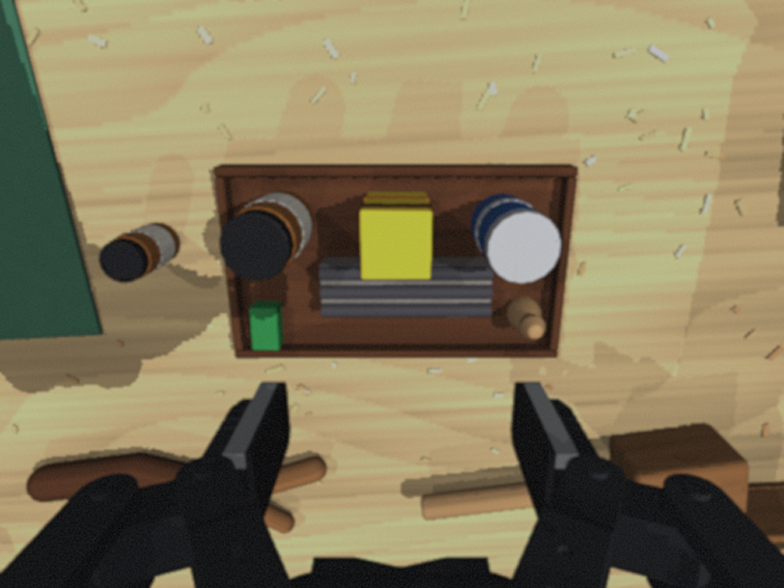

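```bash
cat > m1.py <<'E'
import pickle, m0
from m0 import P, model
print('---')
s=(1.4,0,0)
m0.M=pickle.load(open('pics/w1.pkl','rb'))
P('holder',[(457.5,377),(385,382.5),(353,130),(439,122)],*s,.026)
m0.M=pickle.load(open('pics/w2.pkl','rb'))
P('tray',[(558,357),(237,357),(215,165),(577,165)],*s,.024)
P('tin',[(522,247)],*s,.096)
P('jar',[(256.5,244)],*s,.104)
P('carton',[(433,279.5),(361,279.5),(359.5,207.5),(433,207.5)],*s,.098)
P('stone',[(492,317),(321,317),(319.5,258),(493,258)],*s,.040)
P('decoy',[(124,259)],*s,.07)
P('fig',[(533,327)],*s,.055)
E
python3 m1.py
```

```text
tray [573.8 -25. ] sides [284.5 163.6 282.2 164.7] ang up -3.26 ang left -3.44
trayfloor? [572.3 -24.6] sides [281.8 162.1 279.5 163.2] ang up -3.26 ang left -3.44
tin [544.4  63.5]
jar [ 530.3 -113.4]
carton [537.  -21.8] sides [48.4 46.5 47.9 46.5] ang up -3.18 ang left -2.69
stone [590.  -17.1] sides [140.5  46.3 139.3  46.3] ang up -2.74 ang left -3.63
holder [458.6 338. ] sides [ 59.  193.7  59.  192.1] ang up 6.14 ang left 6.17
mat [ 487.4 -344.8] sides [ 99.  278.7  99.  278.2] ang up -0.31 ang left 0.01
decoy [ 544. -224.]
fig [625.8  83.7]
bar [ 619.9 -140.3] sides [26.1 40.8 25.9 40.8] ang up -3.73 ang left -3.32
---
holder [458.7 338.5] sides [ 58.5 195.1  58.8 195.2] ang up 5.91 ang left 5.06
tray [573.8 -23.9] sides [283.6 165.2 281.6 165.1] ang up -2.99 ang left -3.29
tin [543.8  63. ]
jar [ 529.7 -113. ]
carton [536.7 -21.3] sides [49.3 49.3 48.  49.3] ang up -2.84 ang left -3.29
stone [587.3 -16.8] sides [141.2  50.3 137.6  50.4] ang up -2.84 ang left -3.29
decoy [ 542.9 -221.9]
fig [620.8  82.5]
```

```bash
python3 - <<'E'
from h import *
go(.530,-.1132,.17,-3.2);go(.530,-.1132,.061,-3.2)
E
```

```text
turn [ 0.  -0.  -0.1] shift [ 0.0047 -0.094   0.1302]
turn [ 0.  -0.  -0.1] shift [ 0.0047 -0.0941  0.2392]
```

>>> play_rows(
  plan=[0,0,0,0.005,-0.094,0.13,0.8,0,0,0,0.005,-0.094,0.13,0.8,0,0,0,0.005,-0.094,0.13,0.8,0,0,0,0.005,-0.094,0.13,0.8,0,0,0,0.005,-0.094,0.16,0.8,0,0,0,0.005,-0.094,0.19,0.8,0,0,0,0.005,-0.094,0.22,0.8,0,0,0,0.005,-0.094,0.239,0.8,0,0,0,0.005,-0.094,0.239,0.8,0,0,0,0.005,-0.094,0.239,0.8,0,0,0,0.005,-0.094,0.239,0.5,0,0,0,0.005,-0.094,0.239,0.5,0,0,0,0.005,-0.094,0.239,0.5,0,0,0,0.005,-0.094,0.239,0.5,0,0,0,0.005,-0.094,0.239,0.5,0,0,0,0.005,-0.094,0.239,0.5],
  squeeze=40,
)

```text
clock: 4.75
position: [0.5307, -0.114, 0.0627]
ee_rot: [0.03, 1.0, 0.0, 0.001]
ft_force: [-0.6, 1.0, 5.3]
grip_width: 0.576
grasp_force: 40.6
```

```bash
python3 - <<'E'
from h import *
o=status.get_obs();p=o['position'];print(p)
go(p[0],p[1],.181,-3.2);go(.41,-.345,.181,-3.2);go(.41,-.345,.059,-3.2)
E
```

```text
[ 0.53066365 -0.11398376  0.0627155 ]
turn [ 0.   0.1 -0.2] shift [-3.000e-04  1.000e-04 -1.183e-01]
turn [ 0.   0.1 -0.2] shift [ 0.1064 -0.2378 -0.1187]
turn [ 0.   0.1 -0.2] shift [ 0.1067 -0.2378  0.0033]
```

>>> play_rows(
  plan=[0,0,0,0,0,-0.02,0.5,0,0,0,0,0,-0.06,0.5,0,0,0,0,0,-0.1,0.5,0,0,0,0.01,-0.02,-0.118,0.5,0,0,0,0.03,-0.065,-0.118,0.5,0,0,0,0.05,-0.115,-0.118,0.5,0,0,0,0.072,-0.165,-0.118,0.5,0,0,0,0.094,-0.212,-0.118,0.5,0,0,0,0.106,-0.238,-0.118,0.5,0,0,0,0.106,-0.238,-0.09,0.5,0,0,0,0.106,-0.238,-0.055,0.5,0,0,0,0.106,-0.238,-0.025,0.5,0,0,0,0.106,-0.238,-0.01,0.5,0,0,0,0.106,-0.238,-0.003,0.5,0,0,0,0.106,-0.238,0.001,0.5,0,0,0,0.106,-0.238,0.001,0.5,0,0,0,0.106,-0.238,0.001,0.5],
)

```text
clock: 6.88
position: [0.41, -0.3455, 0.0609]
ee_rot: [0.03, 1.0, -0.0, 0.0]
ft_force: [-0.5, 0.8, -2.4]
grip_width: 0.575
grasp_force: 41.9
```

```bash
python3 - <<'E'
from h import *
o=status.get_obs();print(o['position'],Ro.from_quat(o['ee_rot']).as_matrix()[:,1])
cv2.imwrite('pics/s1.png',viewer.camera('scene')[:,:,::-1])
E
```

```text
[ 0.41001659 -0.3454994   0.06088329] [ 5.97157595e-02  9.98215388e-01 -2.60435461e-04]
```

View pics/s1.png

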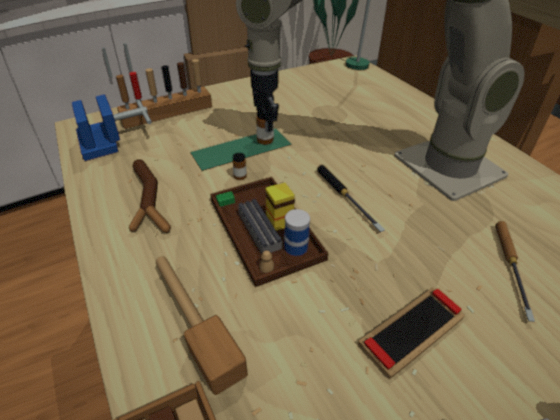

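>>> play_rows(
  plan=[0,0,0,0,0,0.001,0.5,0,0,0,0,0,0.0015,0.5,0,0,0,0,0,0.0015,0.5,0,0,0,0,0,0.0015,0.62,0,0,0,0,0,0.0015,0.75,0,0,0,0,0,0.0015,0.8,0,0,0,0,0,0.0015,0.8,0,0,0,0,0,-0.02,0.8,0,0,0,0,0,-0.07,0.8,0,0,0,0,0,-0.12,0.8,0,0,0,-0.107,0.331,-0.12,0.8,0,0,0,-0.107,0.331,-0.12,0.8,0,0,0,-0.107,0.331,-0.12,0.8,0,0,0,-0.107,0.331,-0.12,0.8,0,0,0,-0.107,0.331,-0.12,0.8,0,0,0,-0.107,0.331,-0.12,0.8,0,0,0,-0.107,0.331,-0.12,0.8,0,0,0,-0.107,0.331,-0.12,0.8,0,0,0,-0.107,0.331,-0.12,0.8],
)

```text
clock: 9.3
position: [0.536, -0.0227, 0.1804]
ee_rot: [0.031, 1.0, -0.0, 0.0]
ft_force: [-0.5, -1.4, 0.0]
grip_width: 0.8
grasp_force: 0.0
```

```bash
python3 - <<'E'
from h import *
go(.5368,-.0215,.061,-3.2)
cv2.imwrite('pics/s2.png',viewer.camera('scene')[:,:,::-1])
E
```

```text
turn [-0.   0.  -0.4] shift [-0.0007  0.0013  0.1194]
```

View pics/s2.png

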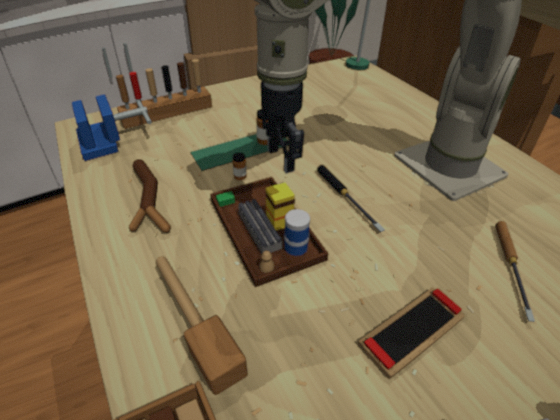

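>>> play_rows(
  plan=[0,0,-0.3,-0.001,0.001,0.03,0.8,0,0,-0.3,-0.001,0.001,0.06,0.8,0,0,-0.3,-0.001,0.001,0.09,0.8,0,0,-0.3,-0.001,0.001,0.119,0.8,0,0,-0.3,-0.001,0.001,0.119,0.8,0,0,-0.3,-0.001,0.001,0.119,0.8,0,0,-0.3,-0.001,0.001,0.119,0.7,0,0,-0.3,-0.001,0.001,0.119,0.6,0,0,-0.3,-0.001,0.001,0.119,0.45,0,0,-0.3,-0.001,0.001,0.119,0.45,0,0,-0.3,-0.001,0.001,0.119,0.45,0,0,-0.3,-0.001,0.001,0.119,0.45],
)

```text
clock: 10.85
position: [0.5378, -0.0205, 0.0621]
ee_rot: [0.027, 1.0, 0.0, 0.001]
ft_force: [-1.4, -0.8, 6.4]
grip_width: 0.556
grasp_force: 42.5
```

```bash
python3 - <<'E'
from h import *
o=status.get_obs();p=o['position'];print(p)
go(p[0],p[1],.185,-3.2);go(.49,-.345,.185,-3.2);go(.49,-.345,p[2]-.003,-3.2)
E
```

```text
[ 0.5378204  -0.02051845  0.06206677]
turn [0.  0.1 0.1] shift [-1.000e-04  0.000e+00 -1.229e-01]
turn [0.  0.1 0.1] shift [ 0.0299 -0.3266 -0.123 ]
turn [0.  0.1 0.1] shift [ 0.03   -0.3266  0.0029]
```

>>> play_rows(
  plan=[0,0,0,0,0,-0.02,0.45,0,0,0,0,0,-0.06,0.45,0,0,0,0,0,-0.1,0.45,0,0,0,0.004,-0.03,-0.123,0.45,0,0,0,0.008,-0.085,-0.123,0.45,0,0,0,0.013,-0.145,-0.123,0.45,0,0,0,0.018,-0.205,-0.123,0.45,0,0,0,0.024,-0.265,-0.123,0.45,0,0,0,0.03,-0.31,-0.123,0.45,0,0,0,0.03,-0.327,-0.123,0.45,0,0,0,0.03,-0.327,-0.09,0.45,0,0,0,0.03,-0.327,-0.055,0.45,0,0,0,0.03,-0.327,-0.025,0.45,0,0,0,0.03,-0.327,-0.01,0.45,0,0,0,0.03,-0.327,-0.002,0.45,0,0,0,0.03,-0.327,0.001,0.45,0,0,0,0.03,-0.327,0.003,0.45,0,0,0,0.03,-0.327,0.003,0.45],
)

```text
clock: 13.1
position: [0.49, -0.3455, 0.0591]
ee_rot: [0.027, 1.0, -0.0, 0.001]
ft_force: [-1.5, -0.1, 1.0]
grip_width: 0.56
grasp_force: 42.1
```

```bash
python3 - <<'E'
from h import *
o=status.get_obs();p=o['position'];print(p,o['ft_force'])
go(p[0],p[1],.185,-3.2);go(.5441,.0632,.185,-3.2)
E
```

```text
[ 0.49002285 -0.34551767  0.05912438] [-1.52469407 -0.12189588  1.04490245]
turn [-0.   0.1  0.1] shift [-0.0002 -0.     -0.1259]
turn [-0.   0.1  0.1] shift [-0.0319  0.411  -0.126 ]
```

>>> play_rows(
  plan=[0,0,0,0,0,0,0.62,0,0,0,0,0,0,0.75,0,0,0,0,0,0,0.8,0,0,0,0,0,0,0.8,0,0,0,0,0,-0.02,0.8,0,0,0,0,0,-0.07,0.8,0,0,0,0,0,-0.12,0.8,0,0,0,-0.032,0.411,-0.126,0.8,0,0,0,-0.032,0.411,-0.126,0.8,0,0,0,-0.032,0.411,-0.126,0.8,0,0,0,-0.032,0.411,-0.126,0.8,0,0,0,-0.032,0.411,-0.126,0.8,0,0,0,-0.032,0.411,-0.126,0.8,0,0,0,-0.032,0.411,-0.126,0.8,0,0,0,-0.032,0.411,-0.126,0.8,0,0,0,-0.032,0.411,-0.126,0.8],
)

```text
clock: 15.1
position: [0.5441, 0.0622, 0.1852]
ee_rot: [0.028, 1.0, -0.0, 0.0]
ft_force: [-0.7, -0.3, 1.6]
grip_width: 0.805
grasp_force: 0.0
```

```bash
python3 - <<'E'
from h import *
go(.5441,.0632,.060,-3.2)
E
```

```text
turn [-0.   0.1  0. ] shift [0.0002 0.001  0.1252]
```

>>> play_rows(
  plan=[0,0,0,0,0.0005,0.03,0.8,0,0,0,0,0.0005,0.06,0.8,0,0,0,0,0.0005,0.09,0.8,0,0,0,0,0.0005,0.125,0.8,0,0,0,0,0.0005,0.125,0.8,0,0,0,0,0.0005,0.125,0.8,0,0,0,0,0.0005,0.125,0.7,0,0,0,0,0.0005,0.125,0.6,0,0,0,0,0.0005,0.125,0.45,0,0,0,0,0.0005,0.125,0.45,0,0,0,0,0.0005,0.125,0.45,0,0,0,0,0.0005,0.125,0.45],
)

```text
clock: 16.6
position: [0.5445, 0.064, 0.0605]
ee_rot: [0.027, 1.0, 0.0, 0.001]
ft_force: [-1.6, -0.8, 7.0]
grip_width: 0.573
grasp_force: 40.5
```

```bash
python3 - <<'E'
from h import *
o=status.get_obs();p=o['position'];print(p)
go(.57,-.345,.185,-3.2);go(.57,-.345,p[2]-.003,-3.2)
E
```

```text
[0.54453325 0.06397478 0.06045309]
turn [0.  0.1 0.1] shift [-0.0479 -0.4069 -0.1247]
turn [0.  0.1 0.1] shift [-0.0478 -0.407   0.0028]
```

>>> play_rows(
  plan=[0,0,0,0,0,-0.02,0.45,0,0,0,0,0,-0.06,0.45,0,0,0,0,0,-0.1,0.45,0,0,0,-0.004,-0.03,-0.124,0.45,0,0,0,-0.01,-0.085,-0.124,0.45,0,0,0,-0.017,-0.145,-0.124,0.45,0,0,0,-0.024,-0.205,-0.124,0.45,0,0,0,-0.031,-0.265,-0.124,0.45,0,0,0,-0.038,-0.325,-0.124,0.45,0,0,0,-0.044,-0.375,-0.124,0.45,0,0,0,-0.048,-0.407,-0.124,0.45,0,0,0,-0.048,-0.407,-0.124,0.45,0,0,0,-0.048,-0.407,-0.09,0.45,0,0,0,-0.048,-0.407,-0.055,0.45,0,0,0,-0.048,-0.407,-0.025,0.45,0,0,0,-0.048,-0.407,-0.01,0.45,0,0,0,-0.048,-0.407,-0.002,0.45,0,0,0,-0.048,-0.407,0.001,0.45,0,0,0,-0.048,-0.407,0.003,0.45,0,0,0,-0.048,-0.407,0.003,0.45],
)

```text
clock: 19.1
position: [0.5702, -0.3454, 0.0576]
ee_rot: [0.027, 1.0, -0.0, 0.001]
ft_force: [-1.3, 1.3, 4.2]
grip_width: 0.575
grasp_force: 42.4
```

```bash
python3 - <<'E'
from h import *
o=status.get_obs();p=o['position'];print(p,o['ft_force'])
go(p[0],p[1],.185,-3.2);go(.56,-.03,.28,-3.2);go(.55,-.03,.28,86.8)
E
```

```text
[ 0.5702231  -0.34540263  0.05755934] [-1.30430592  1.25390834  4.17183094]
turn [-0.   0.1  0.1] shift [-0.0002 -0.     -0.1274]
turn [-0.   0.1  0.1] shift [ 0.0271  0.3143 -0.2226]
turn [ -0.1   0.1 -89.9] shift [ 0.037   0.3138 -0.2226]
```

>>> play_rows(
  plan=[0,0,0,0,0,0,0.62,0,0,0,0,0,0,0.75,0,0,0,0,0,0,0.8,0,0,0,0,0,0,0.8,0,0,0,0,0,-0.02,0.8,0,0,0,0,0,-0.07,0.8,0,0,0,0,0,-0.12,0.8,0,0,0,0.027,0.314,-0.223,0.75,0,0,0,0.027,0.314,-0.223,0.75,0,0,0,0.027,0.314,-0.223,0.75,0,0,0,0.027,0.314,-0.223,0.75,0,0,0,0.027,0.314,-0.223,0.75,0,0,0,0.027,0.314,-0.223,0.75,0,0,0,0.027,0.314,-0.223,0.75,0,0,0,0.027,0.314,-0.223,0.75],
)

```text
clock: 20.98
position: [0.5596, -0.0325, 0.2792]
ee_rot: [0.029, 1.0, -0.0, -0.0]
ft_force: [-0.6, -0.7, 0.1]
grip_width: 0.749
grasp_force: 0.0
```

```bash
python3 snap.py w3; python3 -c "
import cv2
from h import *
print(status.get_obs()['joint_pos'].round(2))
cv2.imwrite('pics/w3b.png',cv2.resize(cv2.imread('pics/w3.png')[80:300],None,fx=1.4,fy=1.4,interpolation=cv2.INTER_CUBIC))"
```

```text
[ 0.5596 -0.0325  0.2792] [[-0.998, 0.058, -0.0], [0.058, 0.998, -0.001], [0.0, -0.001, -1.0]] 0.011
[-0.45  0.18  0.49  1.61 -0.08  1.38  1.56]
```

View pics/w3b.png

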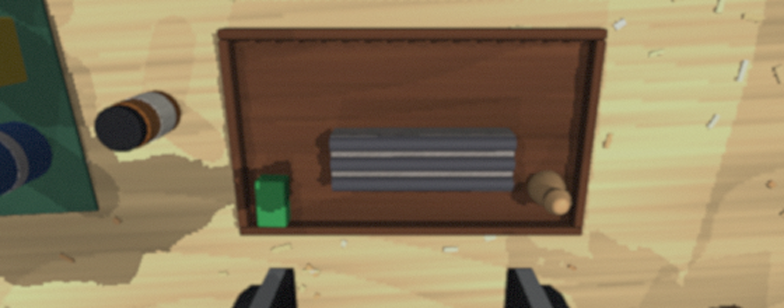

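```bash
python3 - <<'E' | sed -n '/---/,$p'
import pickle,m0
from h import *
from m0 import P
print('---')
m0.M=pickle.load(open('pics/w3.pkl','rb')); s=(1.4,0,80)
P('stone',[(515.5,190.5),(330.5,190.5),(330.5,137.5),(516,137.5)],*s,.040)
P('groovemid',[(423,164.3)],*s,.040)
P('far',[(423,190.5)],*s,.040)
P('nearbottom',[(423,127)],*s,.008)
P('tray',[(581,235),(241,235),(218,31),(607,31)],*s,.024)
P('barr',[(289,227),(257,227),(256,178),(290,178)],*s,.028)
P('fighead',[(558,203)],*s,.05)
go(.590,-.018,.13,-93.3);go(.590,-.018,.026,-93.3)
E
```

```text
---
stone [591.1 -16.8] sides [143.   42.2 138.4  42.2] ang up -2.69 ang left -3.25
groovemid [590.9 -16.9]
far [612.1 -17.8]
nearbottom [569.4 -14.7]
tray [575.4 -24.5] sides [282.8 163.1 283.1 162.9] ang up -3.26 ang left -3.26
barr [ 620.3 -138.6] sides [26.2 42.5 26.9 42.5] ang up -7.92 ang left -3.25
fighead [624.3  83.7]
turn [-0.1  0.  90. ] shift [-0.0296  0.0165  0.149 ]
turn [-0.1  0.  90. ] shift [-0.0297  0.0165  0.253 ]
```

>>> play_rows(
  plan=[0,0,90,-0.03,0.017,0.13,0.75,0,0,90,-0.03,0.017,0.13,0.75,0,0,90,-0.03,0.017,0.13,0.75,0,0,90,-0.03,0.017,0.13,0.75,0,0,90,-0.03,0.017,0.13,0.75,0,0,90,-0.03,0.017,0.13,0.75,0,0,90,-0.03,0.017,0.13,0.75,0,0,90,-0.03,0.017,0.13,0.75,0,0,90,-0.03,0.017,0.13,0.75,0,0,90,-0.03,0.017,0.13,0.75,0,0,90,-0.03,0.017,0.13,0.75,0,0,90,-0.03,0.017,0.13,0.75],
)

```text
clock: 22.52
position: [0.5907, -0.0152, 0.1492]
ee_rot: [0.726, 0.688, -0.0, -0.0]
ft_force: [-0.3, -0.0, -0.2]
grip_width: 0.751
grasp_force: 0.0
```

```bash
python3 - <<'E'
from h import *
print(status.get_obs()['joint_pos'].round(2))
go(.590,-.017,.026,-93.25)
E
```

```text
[-0.63  0.39  0.72  1.71 -0.28  1.15  0.11]
turn [-0.  -0.   0.1] shift [-0.0019 -0.0006  0.1232]
```

>>> play_rows(
  plan=[0,0,0,-0.002,0,0.04,0.75,0,0,0,-0.002,0,0.08,0.75,0,0,0,-0.002,0,0.105,0.75,0,0,0,-0.002,0,0.117,0.75,0,0,0,-0.002,0,0.123,0.75,0,0,0,-0.002,0,0.123,0.75,0,0,0,-0.002,0,0.123,0.7,0,0,0,-0.002,0,0.123,0.6,0,0,0,-0.002,0,0.123,0.45,0,0,0,-0.002,0,0.123,0.45,0,0,0,-0.002,0,0.123,0.45,0,0,0,-0.002,0,0.123,0.45],
  squeeze=60,
)

```text
clock: 24.02
position: [0.5912, -0.0167, 0.0272]
ee_rot: [0.726, 0.688, 0.001, 0.0]
ft_force: [0.1, -0.3, 5.3]
grip_width: 0.515
grasp_force: 62.9
```

```bash
python3 - <<'E'
from h import *
o=status.get_obs();p=o['position'];print(p)
go(p[0],p[1],.13,-93.25);go(.4587,.3382,.14,-173.9);go(.4587,.3382,p[2]+.008,-173.9)
E
```

```text
[ 0.59119777 -0.01673807  0.02715628]
turn [ 0.1 -0.   0.1] shift [ 1.000e-04  1.000e-04 -1.028e-01]
turn [ 0.  -0.1 80.8] shift [ 0.3472 -0.1515 -0.1129]
turn [ 0.  -0.1 80.8] shift [ 0.3472 -0.1517 -0.008 ]
```

>>> play_rows(
  plan=[0,0,0,0,0,-0.02,0.45,0,0,0,0,0,-0.06,0.45,0,0,0,0,0,-0.1,0.45,0,0,8,0.02,-0.009,-0.113,0.45,0,0,17,0.06,-0.026,-0.113,0.45,0,0,26,0.105,-0.046,-0.113,0.45,0,0,35,0.15,-0.065,-0.113,0.45,0,0,44,0.195,-0.085,-0.113,0.45,0,0,53,0.24,-0.105,-0.113,0.45,0,0,62,0.285,-0.125,-0.113,0.45,0,0,71,0.32,-0.14,-0.113,0.45,0,0,78,0.34,-0.149,-0.113,0.45,0,0,80.8,0.347,-0.152,-0.113,0.45,0,0,80.8,0.347,-0.152,-0.113,0.45,0,0,80.8,0.347,-0.152,-0.08,0.45,0,0,80.8,0.347,-0.152,-0.05,0.45,0,0,80.8,0.347,-0.152,-0.05,0.45,0,0,80.8,0.347,-0.152,-0.05,0.45],
)

```text
clock: 26.28
position: [0.4586, 0.3378, 0.0777]
ee_rot: [0.999, 0.053, 0.001, -0.0]
ft_force: [0.2, 0.7, -3.9]
grip_width: 0.514
grasp_force: 63.0
```

```bash
python3 snap.py w4; python3 -c "
import cv2
from h import *
o=status.get_obs();print(o['joint_pos'].round(2),o['grip_width'])
go(.4587,.3382,.0345,-173.9)
cv2.imwrite('pics/w4b.png',cv2.resize(cv2.imread('pics/w4.png'),None,fx=1.4,fy=1.4,interpolation=cv2.INTER_CUBIC))"
```

```text
[0.4586 0.3378 0.0777] [[0.994, 0.105, 0.001], [0.105, -0.994, 0.001], [0.001, -0.001, -1.0]] 0.008
[-1.39  0.48  0.83  1.83 -0.41  1.02 -1.85] 0.5146465693055259
turn [-0.1 -0.1 -0. ] shift [-0.      0.      0.0434]
```

View pics/w4b.png

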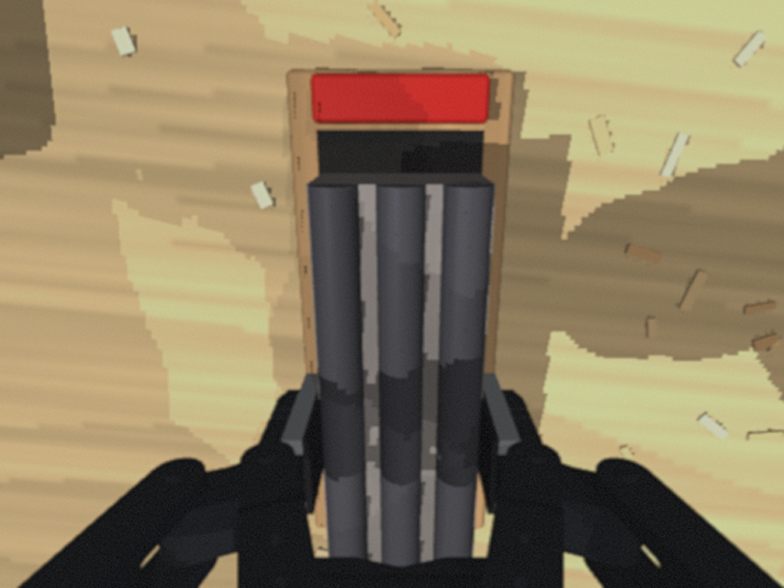

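```bash
python3 - <<'E' | sed -n '/---/,$p'
import pickle,m0
from h import *
from m0 import P
print('---')
m0.M=pickle.load(open('pics/w4.pkl','rb')); s=(1.4,0,0)
a=P('stoneend',[(401.5,184)],*s,.0905)
P('stone corners',[(309,184)],*s,.0905);P('c',[(494,184)],*s,.0905)
P('cleat out L',[(312,74)],*s,.026);P('cleat out R',[(488,74)],*s,.026)
P('cleat in',[(315,122.5)],*s,.026);P('cleat in',[(489.5,122.5)],*s,.026)
b=P('cleat in mid',[(402,122.5)],*s,.026)
h=np.radians(6.1);u=np.array([np.cos(h),np.sin(h)]);v=np.array([-u[1],u[0]])
print('gap',(b-a)@u,(b-a)@v,'tcp->end',(a-[458.6,337.8])@u,(a-[458.6,337.8])@v, (b-[458.6,337.8])@u,(b-[458.6,337.8])@v)
E
```

```text
---
stoneend [528.3 345.1]
stone corners [526.1 365.9]
c [530.5 324.3]
cleat out L [552.8 377.2]
cleat out R [559.  319.7]
cleat in [537.8 375.4]
cleat in [544.1 316.7]
cleat in mid [541.  346.2]
gap 12.685626191771366 -0.31235159685443065 tcp->end 70.09469797764464 -0.11575390190410936 82.78032416941602 -0.42810549875854026
```

>>> play_rows(
  plan=[0,0,0,0,0,0.02,0.45,0,0,0,0,0,0.034,0.45,0,0,0,0,0,0.04,0.45,0,0,0,0,0,0.042,0.45,0,0,0,0,0,0.0435,0.45,0,0,0,0,0,0.0435,0.45,0,0,0,0,0,0.0435,0.45],
)

```text
clock: 27.2
position: [0.4575, 0.3378, 0.0351]
ee_rot: [0.999, 0.053, -0.001, -0.001]
ft_force: [-17.4, -7.6, 34.4]
grip_width: 0.516
grasp_force: 68.1
```

>>> play_rows(
  plan=[0,0,0,0,0,-0.001,0.45,0,0,0,0,0,-0.0015,0.45,0,0,0,0,0,-0.0015,0.45],
)

```text
clock: 27.58
position: [0.4578, 0.3379, 0.0351]
ee_rot: [0.999, 0.053, -0.0, -0.0]
ft_force: [-6.9, -2.3, 11.2]
grip_width: 0.515
grasp_force: 65.0
```

>>> play_rows(
  plan=[0,0,0,0,0,-0.0005,0.45,0,0,0,0,0,-0.0005,0.55,0,0,0,0,0,-0.0005,0.65,0,0,0,0,0,-0.0005,0.7,0,0,0,0,0,-0.0005,0.7,0,0,0,0,0,-0.02,0.7,0,0,0,0,0,-0.07,0.7,0,0,0,-0.03,0,-0.13,0.7,0,0,0,-0.06,0,-0.19,0.75,0,0,0,-0.06,0,-0.22,0.75,0,0,0,-0.06,0,-0.22,0.75,0,0,0,-0.06,0,-0.22,0.75],
)

```text
clock: 29.08
position: [0.3981, 0.3314, 0.2544]
ee_rot: [0.999, 0.053, -0.0, -0.0]
ft_force: [-0.3, 0.1, -0.7]
grip_width: 0.746
grasp_force: 0.0
```

```bash
python3 snap.py w5; python3 -c "
import cv2
from h import *
go(.57,-.3454,.20,-3.2)
cv2.imwrite('pics/w5b.png',cv2.resize(cv2.imread('pics/w5.png')[40:340,150:430],None,fx=2,fy=2,interpolation=cv2.INTER_CUBIC))"
```

```text
[0.3981 0.3314 0.2544] [[0.994, 0.105, -0.0], [0.105, -0.994, 0.001], [-0.0, -0.001, -1.0]] 0.026
turn [  -0.     0.  -170.8] shift [0.0998 0.6909 0.0541]
```

View pics/w5b.png

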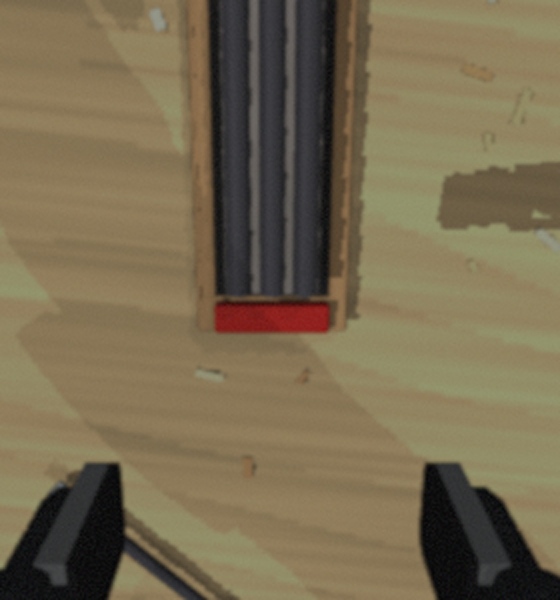

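>>> play_rows(
  plan=[0,0,-170.8,0.1,0.691,0.054,0.8,0,0,-170.8,0.1,0.691,0.054,0.8,0,0,-170.8,0.1,0.691,0.054,0.8,0,0,-170.8,0.1,0.691,0.054,0.8,0,0,-170.8,0.1,0.691,0.054,0.8,0,0,-170.8,0.1,0.691,0.054,0.8,0,0,-170.8,0.1,0.691,0.054,0.8,0,0,-170.8,0.1,0.691,0.054,0.8,0,0,-170.8,0.1,0.691,0.054,0.8,0,0,-170.8,0.1,0.691,0.054,0.8,0,0,-170.8,0.1,0.691,0.054,0.8,0,0,-170.8,0.1,0.691,0.054,0.8,0,0,-170.8,0.1,0.691,0.054,0.8,0,0,-170.8,0.1,0.691,0.054,0.8,0,0,-170.8,0.1,0.691,0.054,0.8,0,0,-170.8,0.1,0.691,0.054,0.8,0,0,-170.8,0.1,0.691,0.054,0.8,0,0,-170.8,0.1,0.691,0.054,0.8,0,0,-170.8,0.1,0.691,0.054,0.8,0,0,-170.8,0.1,0.691,0.054,0.8],
)

```text
clock: 31.62
position: [0.4384, -0.265, 0.2551]
ee_rot: [0.028, 0.999, -0.013, 0.023]
ft_force: [-0.4, 0.4, 0.9]
grip_width: 0.797
grasp_force: 0.0
```

```bash
python3 - <<'E'
from h import *
o=status.get_obs();print(o['joint_pos'].round(2))
im=viewer.camera('top')[:,:,::-1]; cv2.imwrite('pics/top1.png',im)
a=cv2.resize(im[195:315,90:150],None,fx=4.5,fy=4.5,interpolation=cv2.INTER_CUBIC)
b=cv2.resize(im[170:314,375:475],None,fx=3.75,fy=3.75,interpolation=cv2.INTER_CUBIC)
cv2.imwrite('pics/c3.png',np.hstack([a,b]))
go(.57,-.3454,.0575,-3.2)
E
```

```text
[-1.19 -0.5   1.34  1.83  0.51  1.41  1.57]
turn [-1.4  2.7 -0. ] shift [-0.1265 -0.068   0.2055]
```

View pics/c3.png

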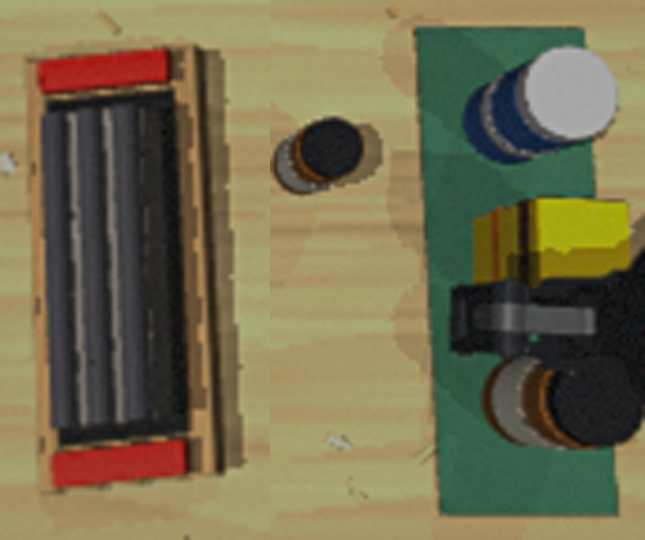

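```bash
python3 - <<'E'
from h import *
M=model('top');h=np.radians(6.1);u=np.array([np.cos(h),np.sin(h),0]);v=np.array([-u[1],u[0],0])
c=np.array([.4585,.338,.048])
X=[c+a*.07*u+b*.0225*v for a,b in((1,1),(1,-1),(-1,-1),(-1,1))]
print(((w2px(M,X)-[90,195]+.5)*4.5-.5).round(0))
X=[c+a*.07*u+b*v*.0225 for a,b in ((1,.33),(1,-.33),(-1,.33),(-1,-.33))]
print('groove',((w2px(M,X)-[90,195]+.5)*4.5-.5).round(0))
print(((w2px(M,[[.57,-.3454,.093],[.49,-.345,.095],[.41,-.345,.101]])-[375,170]+.5)*3.75-.5+[270,0]).round(0))
im=cv2.imread('pics/top1.png')[195:315,90:150]
cv2.imwrite('pics/c4.png',cv2.resize(np.clip(im.astype(float)*2.5,0,255).astype(np.uint8),None,fx=4.5,fy=4.5,interpolation=cv2.INTER_CUBIC))
go(.57,-.3454,.2,-3.2)
E
```

```text
[[ 35. 112.]
 [136. 102.]
 [151. 416.]
 [ 47. 427.]]
groove [[ 69. 109.]
 [102. 105.]
 [ 82. 423.]
 [116. 419.]]
[[573.  92.]
 [586. 244.]
 [603. 402.]]
turn [-1.4  2.7 -0. ] shift [-0.1332 -0.0715  0.0632]
```

View pics/c4.png

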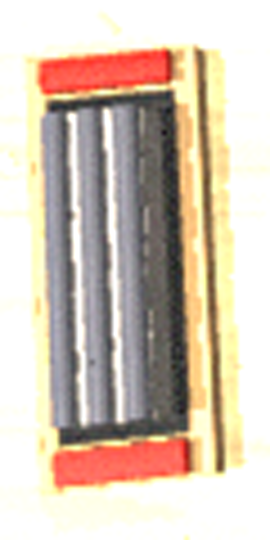

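>>> play_rows(
  plan=[-1.4,2.7,0,-0.133,-0.071,0.063,0.8,-1.4,2.7,0,-0.133,-0.071,0.063,0.8,-1.4,2.7,0,-0.133,-0.071,0.063,0.8,-1.4,2.7,0,-0.133,-0.071,0.063,0.8,-1.4,2.7,0,-0.133,-0.071,0.063,0.8,-1.4,2.7,0,-0.133,-0.071,0.063,0.8,-1.4,2.7,0,-0.133,-0.071,0.063,0.8,-1.4,2.7,0,-0.133,-0.071,0.063,0.8],
)

```text
clock: 32.67
position: [0.438, -0.2647, 0.2551]
ee_rot: [0.027, 0.999, -0.013, 0.022]
ft_force: [0.5, -0.3, -0.1]
grip_width: 0.801
grasp_force: 0.0
```

```bash
python3 - <<'E'
from h import *
o=status.get_obs();print(o['position'],o['joint_pos'].round(2))
go(.57,-.3454,.2,-3.2)
E
```

```text
[ 0.43804239 -0.2647449   0.25512818] [-1.19 -0.5   1.34  1.83  0.51  1.41  1.57]
turn [-1.4  2.6  0.1] shift [-0.1335 -0.0719  0.063 ]
```

>>> play_rows(
  plan=[0,0,0,-0.03,0.2,0,0.8,0,0,0,-0.03,0.2,0,0.8,0,0,0,-0.03,0.2,0,0.8,0,0,0,-0.03,0.2,0,0.8],
)

```text
clock: 33.17
position: [0.4792, -0.0627, 0.2516]
ee_rot: [0.024, 0.999, -0.014, 0.022]
ft_force: [-0.2, -1.9, 0.5]
grip_width: 0.8
grasp_force: 0.0
```

```bash
python3 - <<'E'
from h import *
o=status.get_obs();print(o['position'],o['joint_pos'].round(2))
go(.55,-.03,.28,-3.2)
E
```

```text
[ 0.47921347 -0.06265448  0.25156586] [-1.37 -0.31  1.22  1.89  0.34  1.33  1.29]
turn [-1.5  2.6  0.4] shift [-0.0704  0.0353 -0.0262]
```

```bash
python3 - <<'E'
from h import *
go(.3981,.3314,.2544,-173.9)
E
```

```text
turn [  3.7   2.6 171.1] shift [ 0.0997  0.3894 -0.0176]
```

>>> play_rows(
  plan=[3.7,2.6,171.1,0.1,0.389,-0.018,0.8,3.7,2.6,171.1,0.1,0.389,-0.018,0.8,3.7,2.6,171.1,0.1,0.389,-0.018,0.8,3.7,2.6,171.1,0.1,0.389,-0.018,0.8,3.7,2.6,171.1,0.1,0.389,-0.018,0.8,3.7,2.6,171.1,0.1,0.389,-0.018,0.8,3.7,2.6,171.1,0.1,0.389,-0.018,0.8,3.7,2.6,171.1,0.1,0.389,-0.018,0.8,3.7,2.6,171.1,0.1,0.389,-0.018,0.8,3.7,2.6,171.1,0.1,0.389,-0.018,0.8,3.7,2.6,171.1,0.1,0.389,-0.018,0.8,3.7,2.6,171.1,0.1,0.389,-0.018,0.8,3.7,2.6,171.1,0.1,0.389,-0.018,0.8,3.7,2.6,171.1,0.1,0.389,-0.018,0.8,3.7,2.6,171.1,0.1,0.389,-0.018,0.8,3.7,2.6,171.1,0.1,0.389,-0.018,0.8,3.7,2.6,171.1,0.1,0.389,-0.018,0.8,3.7,2.6,171.1,0.1,0.389,-0.018,0.8,3.7,2.6,171.1,0.1,0.389,-0.018,0.8],
)

```text
clock: 35.55
position: [0.4, 0.3274, 0.2555]
ee_rot: [0.999, 0.051, 0.0, -0.001]
ft_force: [-0.5, 0.2, 0.1]
grip_width: 0.794
grasp_force: 0.0
```

```bash
python3 - <<'E'
from h import *
o=status.get_obs();print(o['position'],o['joint_pos'].round(2))
go(.4586,.3378,.14,-173.9); go(.5907,-.0152,.149,-93.25)
E
```

```text
[0.40001342 0.32735455 0.25552369] [-1.5   0.08  0.78  1.76 -0.06  1.32 -2.18]
turn [-0.1 -0.  -0.2] shift [ 0.0593 -0.0042  0.1156]
turn [ -0.1  -0.1 -80.9] shift [0.1547 0.3604 0.1058]
```

>>> play_rows(
  plan=[0,0,0,0.059,-0.004,0.06,0.8,0,0,0,0.059,-0.004,0.06,0.8,0,0,-9,0.07,0.036,0.06,0.8,0,0,-18,0.08,0.076,0.06,0.8,0,0,-27,0.09,0.116,0.06,0.8,0,0,-36,0.1,0.156,0.06,0.8,0,0,-45,0.11,0.196,0.06,0.8,0,0,-54,0.12,0.236,0.06,0.8,0,0,-63,0.13,0.276,0.06,0.8,0,0,-72,0.143,0.317,0.06,0.8,0,0,-81,0.155,0.36,0.06,0.8,0,0,-81,0.155,0.36,0.06,0.8,0,0,-81,0.155,0.36,0.06,0.8],
)

```text
clock: 37.17
position: [0.5899, -0.0148, 0.1945]
ee_rot: [0.727, 0.687, 0.001, -0.001]
ft_force: [-0.2, 0.9, 0.7]
grip_width: 0.801
grasp_force: 0.0
```

```bash
python3 - <<'E'
from h import *
o=status.get_obs();print(o['position'],o['joint_pos'].round(2))
go(.56,-.03,.28,-3.2)
E
```

```text
[ 0.58994267 -0.01479999  0.19447512] [-0.65  0.35  0.75  1.66 -0.25  1.23  0.09]
turn [  0.1  -0.1 -90.1] shift [-0.0167 -0.0291 -0.0856]
```

>>> play_rows(
  plan=[0,0,-90,-0.017,-0.029,-0.085,0.8,0,0,-90,-0.017,-0.029,-0.085,0.8,0,0,-90,-0.017,-0.029,-0.085,0.8,0,0,-90,-0.017,-0.029,-0.085,0.8,0,0,-90,-0.017,-0.029,-0.085,0.8,0,0,-90,-0.017,-0.029,-0.085,0.8,0,0,-90,-0.017,-0.029,-0.085,0.8,0,0,-90,-0.017,-0.029,-0.085,0.8,0,0,-90,-0.017,-0.029,-0.085,0.8,0,0,-90,-0.017,-0.029,-0.085,0.8,0,0,-90,-0.017,-0.029,-0.085,0.8],
)

```text
clock: 38.55
position: [0.56, -0.0298, 0.2797]
ee_rot: [0.029, 1.0, 0.001, -0.0]
ft_force: [-0.4, -0.3, 0.4]
grip_width: 0.796
grasp_force: 0.0
```

```bash
python3 - <<'E'
from h import *
o=status.get_obs();print(o['position'],o['joint_pos'].round(2))
go(.57,-.3454,.19,-3.2)
E
```

```text
[ 0.56001736 -0.02984303  0.2796759 ] [-0.55  0.18  0.6   1.61 -0.11  1.38  1.58]
turn [ 0.1 -0.  -0.1] shift [-0.0282 -0.3147  0.0889]
```

Recovered the elbow. Now to above the tin.

>>> play_rows(
  plan=[0,0,0,-0.028,-0.315,0.089,0.8,0,0,0,-0.028,-0.315,0.089,0.8,0,0,0,-0.028,-0.315,0.089,0.8,0,0,0,-0.028,-0.315,0.089,0.8,0,0,0,-0.028,-0.315,0.089,0.8,0,0,0,-0.028,-0.315,0.089,0.8,0,0,0,-0.028,-0.315,0.089,0.8,0,0,0,-0.028,-0.315,0.089,0.8],
)

```text
clock: 39.55
position: [0.5711, -0.3445, 0.1904]
ee_rot: [0.028, 1.0, 0.002, 0.0]
ft_force: [-0.2, -0.5, 0.4]
grip_width: 0.804
grasp_force: 0.0
```

```bash
python3 - <<'E'
from h import *
o=status.get_obs();print(o['position'],o['joint_pos'].round(2))
go(.57,-.3454,.0575,-3.1)
E
```

```text
[ 0.57111738 -0.34449864  0.190393  ] [-0.01  0.53  0.69  1.44 -0.34  1.3   2.23]
turn [ 0.2  0.  -0.1] shift [ 0.0012 -0.0014  0.1329]
```

>>> play_rows(
  plan=[0,0,0,0.001,-0.001,0.04,0.8,0,0,0,0.001,-0.001,0.07,0.8,0,0,0,0.001,-0.001,0.1,0.8,0,0,0,0.001,-0.001,0.125,0.8,0,0,0,0.001,-0.001,0.133,0.8,0,0,0,0.001,-0.001,0.133,0.8,0,0,0,0.001,-0.001,0.133,0.7,0,0,0,0.001,-0.001,0.133,0.6,0,0,0,0.001,-0.001,0.133,0.45,0,0,0,0.001,-0.001,0.133,0.45,0,0,0,0.001,-0.001,0.133,0.45,0,0,0,0.001,-0.001,0.133,0.45],
  squeeze=40,
)

```text
clock: 41.05
position: [0.5696, -0.3472, 0.0581]
ee_rot: [0.029, 1.0, 0.001, 0.001]
ft_force: [-2.2, 2.9, 7.1]
grip_width: 0.574
grasp_force: 41.2
```

```bash
python3 - <<'E'
from h import *
o=status.get_obs();p=o['position'];print(p,o['joint_pos'].round(2))
# tin centre relative to tcp preserved: tin (x,y) on mat = placed tcp (.5702,-.3454); orig tcp (.5445,.0632)
X=.5441+p[0]-.5702;Y=.0632
go(p[0],p[1],.185,-3.2);go(X,Y,.185,-3.2);go(X,Y,p[2]+.003,-3.2)
E
```

```text
[ 0.56956184 -0.34723174  0.05805038] [ 0.03  0.65  0.63  1.56 -0.42  1.07  2.28]
turn [ 0.1  0.1 -0.1] shift [-0.0002  0.0003 -0.1269]
turn [ 0.1  0.1 -0.1] shift [ 0.0493  0.4086 -0.126 ]
turn [ 0.1  0.1 -0.1] shift [ 0.0495  0.4083 -0.0021]
```

>>> play_rows(
  plan=[0,0,0,0,0,-0.02,0.45,0,0,0,0,0,-0.06,0.45,0,0,0,0,0,-0.1,0.45,0,0,0,0.004,0.03,-0.126,0.45,0,0,0,0.01,0.085,-0.126,0.45,0,0,0,0.017,0.145,-0.126,0.45,0,0,0,0.024,0.205,-0.126,0.45,0,0,0,0.031,0.265,-0.126,0.45,0,0,0,0.038,0.325,-0.126,0.45,0,0,0,0.044,0.375,-0.126,0.45,0,0,0,0.049,0.409,-0.126,0.45,0,0,0,0.049,0.409,-0.126,0.45,0,0,0,0.049,0.409,-0.09,0.45,0,0,0,0.049,0.409,-0.055,0.45,0,0,0,0.049,0.409,-0.03,0.45,0,0,0,0.049,0.409,-0.012,0.45,0,0,0,0.049,0.409,-0.008,0.45,0,0,0,0.049,0.409,-0.008,0.45],
)

```text
clock: 43.3
position: [0.5439, 0.0636, 0.0666]
ee_rot: [0.029, 1.0, 0.001, 0.0]
ft_force: [-0.1, 0.5, -1.7]
grip_width: 0.574
grasp_force: 42.1
```

```bash
python3 - <<'E'
from h import *
o=status.get_obs();p=o['position'];print(p)
go(.5438,.0634,.0607,-3.2)
E
```

```text
[0.54392459 0.06360136 0.06657059]
turn [ 0.1  0.  -0.1] shift [ 0.0001 -0.0002  0.0059]
```

>>> play_rows(
  plan=[0,0,0,0,0,0.004,0.45,0,0,0,0,0,0.0055,0.45,0,0,0,0,0,0.0062,0.45,0,0,0,0,0,0.0062,0.62,0,0,0,0,0,0.0062,0.75,0,0,0,0,0,0.0062,0.8,0,0,0,0,0,0.0062,0.8,0,0,0,0,0,-0.015,0.8,0,0,0,0,0,-0.06,0.8,0,0,0,0,0,-0.12,0.8,0,0,0,0.03,-0.411,-0.12,0.8,0,0,0,0.03,-0.411,-0.12,0.8,0,0,0,0.03,-0.411,-0.12,0.8,0,0,0,0.03,-0.411,-0.12,0.8,0,0,0,0.03,-0.411,-0.12,0.8,0,0,0,0.03,-0.411,-0.12,0.8,0,0,0,0.03,-0.411,-0.12,0.8,0,0,0,0.03,-0.411,-0.12,0.8,0,0,0,0.03,-0.411,-0.12,0.8],
)

```text
clock: 45.68
position: [0.4902, -0.3444, 0.1846]
ee_rot: [0.028, 1.0, 0.001, -0.0]
ft_force: [0.5, 0.4, 0.4]
grip_width: 0.8
grasp_force: 0.0
```

```bash
python3 - <<'E'
from h import *
o=status.get_obs();p=o['position'];print(p,o['joint_pos'].round(2))
go(.49,-.3455,.0585,-3.1)
E
```

```text
[ 0.49015035 -0.34436157  0.1846459 ] [-0.09  0.39  0.8   1.65 -0.3   1.23  2.29]
turn [ 0.2 -0.  -0.2] shift [ 0.     -0.0015  0.1261]
```

>>> play_rows(
  plan=[0,0,0,0,-0.001,0.04,0.8,0,0,0,0,-0.001,0.07,0.8,0,0,0,0,-0.001,0.1,0.8,0,0,0,0,-0.001,0.12,0.8,0,0,0,0,-0.001,0.126,0.8,0,0,0,0,-0.001,0.126,0.8,0,0,0,0,-0.001,0.126,0.7,0,0,0,0,-0.001,0.126,0.6,0,0,0,0,-0.001,0.126,0.45,0,0,0,0,-0.001,0.126,0.45,0,0,0,0,-0.001,0.126,0.45,0,0,0,0,-0.001,0.126,0.45],
)

```text
clock: 47.18
position: [0.4903, -0.3459, 0.0597]
ee_rot: [0.029, 1.0, 0.001, 0.001]
ft_force: [-1.4, 2.3, 6.6]
grip_width: 0.555
grasp_force: 41.3
```

```bash
python3 - <<'E'
from h import *
o=status.get_obs();p=o['position'];print(p,o['joint_pos'].round(2))
# at first grasp tcp was .5378 (loaded) for the original spot; placed at tcp .4900
X=.5375+p[0]-.4900;Y=-.0213
go(X,Y,.185,-3.2);go(X,Y,p[2]+.003,-3.2)
E
```

```text
[ 0.49031535 -0.34590351  0.05970553] [-0.02  0.54  0.72  1.75 -0.42  1.01  2.37]
turn [ 0.1  0.1 -0.1] shift [-0.029   0.3271 -0.1246]
turn [ 0.1  0.1 -0.1] shift [-0.0288  0.3268 -0.0023]
```

>>> play_rows(
  plan=[0,0,0,0,0,-0.02,0.45,0,0,0,0,0,-0.06,0.45,0,0,0,0,0,-0.1,0.45,0,0,0,-0.003,0.03,-0.126,0.45,0,0,0,-0.008,0.085,-0.126,0.45,0,0,0,-0.013,0.145,-0.126,0.45,0,0,0,-0.018,0.205,-0.126,0.45,0,0,0,-0.023,0.265,-0.126,0.45,0,0,0,-0.028,0.31,-0.126,0.45,0,0,0,-0.029,0.327,-0.126,0.45,0,0,0,-0.029,0.327,-0.126,0.45,0,0,0,-0.029,0.327,-0.09,0.45,0,0,0,-0.029,0.327,-0.055,0.45,0,0,0,-0.029,0.327,-0.03,0.45,0,0,0,-0.029,0.327,-0.012,0.45,0,0,0,-0.029,0.327,-0.008,0.45,0,0,0,-0.029,0.327,-0.008,0.45],
)

```text
clock: 49.3
position: [0.5379, -0.0215, 0.0683]
ee_rot: [0.029, 1.0, 0.001, 0.0]
ft_force: [0.3, -0.6, -1.5]
grip_width: 0.558
grasp_force: 42.1
```

```bash
python3 - <<'E'
from h import *
o=status.get_obs();p=o['position'];print(p)
go(.5375,-.0213,.0625,-3.1)
E
```

```text
[ 0.53793919 -0.02149397  0.0682772 ]
turn [ 0.1  0.  -0.2] shift [0.0005 0.0002 0.0058]
```

>>> play_rows(
  plan=[0,0,0,0,0,0.004,0.45,0,0,0,0,0,0.0055,0.45,0,0,0,0,0,0.0062,0.45,0,0,0,0,0,0.0062,0.62,0,0,0,0,0,0.0062,0.75,0,0,0,0,0,0.0062,0.8,0,0,0,0,0,0.0062,0.8,0,0,0,0,0,-0.015,0.8,0,0,0,0,0,-0.06,0.8,0,0,0,0,0,-0.12,0.8,0,0,0,0.109,-0.331,-0.12,0.8,0,0,0,0.109,-0.331,-0.12,0.8,0,0,0,0.109,-0.331,-0.12,0.8,0,0,0,0.109,-0.331,-0.12,0.8,0,0,0,0.109,-0.331,-0.12,0.8,0,0,0,0.109,-0.331,-0.12,0.8,0,0,0,0.109,-0.331,-0.12,0.8,0,0,0,0.109,-0.331,-0.12,0.8,0,0,0,0.109,-0.331,-0.12,0.8],
)

```text
clock: 51.68
position: [0.4107, -0.3441, 0.1868]
ee_rot: [0.028, 1.0, 0.001, 0.0]
ft_force: [-0.2, -0.1, 0.3]
grip_width: 0.799
grasp_force: 0.0
```

```bash
python3 - <<'E'
from h import *
o=status.get_obs();p=o['position'];print(p,o['joint_pos'].round(2))
go(.41,-.3455,.0585,-3.2)
E
```

```text
[ 0.41065573 -0.34407993  0.1868289 ] [-0.19  0.24  0.93  1.81 -0.21  1.19  2.32]
turn [0.2 0.  0. ] shift [ 0.0006 -0.0018  0.1283]
```

>>> play_rows(
  plan=[0,0,0,0,-0.001,0.04,0.8,0,0,0,0,-0.001,0.07,0.8,0,0,0,0,-0.001,0.1,0.8,0,0,0,0,-0.001,0.12,0.8,0,0,0,0,-0.001,0.128,0.8,0,0,0,0,-0.001,0.128,0.8,0,0,0,0,-0.001,0.128,0.7,0,0,0,0,-0.001,0.128,0.6,0,0,0,0,-0.001,0.128,0.45,0,0,0,0,-0.001,0.128,0.45,0,0,0,0,-0.001,0.128,0.45,0,0,0,0,-0.001,0.128,0.45],
)

```text
clock: 53.18
position: [0.4102, -0.3462, 0.0597]
ee_rot: [0.029, 1.0, 0.001, 0.001]
ft_force: [-1.1, 1.4, 6.7]
grip_width: 0.579
grasp_force: 40.5
```

```bash
python3 - <<'E'
from h import *
o=status.get_obs();p=o['position'];print(p,o['joint_pos'].round(2))
X=.5304+p[0]-.4100;Y=-.1136
go(X,Y,.185,-3.2);go(X,Y,p[2]+.003,-3.2)
E
```

```text
[ 0.41021336 -0.3462401   0.05974159] [-0.08  0.43  0.83  1.92 -0.39  0.95  2.46]
turn [ 0.1  0.1 -0.1] shift [-0.107   0.2394 -0.1246]
turn [ 0.1  0.1 -0.1] shift [-0.1069  0.2392 -0.0023]
```

>>> play_rows(
  plan=[0,0,0,0,0,-0.02,0.45,0,0,0,0,0,-0.06,0.45,0,0,0,0,0,-0.1,0.45,0,0,0,-0.01,0.022,-0.126,0.45,0,0,0,-0.03,0.067,-0.126,0.45,0,0,0,-0.05,0.112,-0.126,0.45,0,0,0,-0.07,0.157,-0.126,0.45,0,0,0,-0.09,0.201,-0.126,0.45,0,0,0,-0.102,0.228,-0.126,0.45,0,0,0,-0.107,0.239,-0.126,0.45,0,0,0,-0.107,0.239,-0.126,0.45,0,0,0,-0.107,0.239,-0.09,0.45,0,0,0,-0.107,0.239,-0.055,0.45,0,0,0,-0.107,0.239,-0.03,0.45,0,0,0,-0.107,0.239,-0.012,0.45,0,0,0,-0.107,0.239,-0.008,0.45,0,0,0,-0.107,0.239,-0.008,0.45],
)

```text
clock: 55.3
position: [0.5305, -0.1142, 0.0681]
ee_rot: [0.029, 1.0, 0.001, 0.0]
ft_force: [-1.0, -0.1, -1.1]
grip_width: 0.578
grasp_force: 42.0
```

```bash
python3 - <<'E'
from h import *
o=status.get_obs();p=o['position'];print(p)
go(.5305,-.1136,.0627,-3.1)
E
```

```text
[ 0.53049582 -0.11421835  0.06807238]
turn [ 0.1  0.  -0.2] shift [0.     0.0006 0.0054]
```

Lower, release, rise, and back off towards the robot for a clear final look.

>>> play_rows(
  plan=[0,0,0,0,0.0005,0.004,0.45,0,0,0,0,0.0005,0.0052,0.45,0,0,0,0,0.0005,0.006,0.45,0,0,0,0,0.0005,0.006,0.62,0,0,0,0,0.0005,0.006,0.75,0,0,0,0,0.0005,0.006,0.8,0,0,0,0,0.0005,0.006,0.8,0,0,0,0,0,-0.015,0.8,0,0,0,0,0,-0.06,0.8,0,0,0,0,0,-0.12,0.8,0,0,0,0,-0.1,-0.2,0.8,0,0,0,0,-0.2,-0.2,0.8,0,0,0,0,-0.22,-0.2,0.8,0,0,0,0,-0.22,-0.2,0.8,0,0,0,0,-0.22,-0.2,0.8,0,0,0,0,-0.22,-0.2,0.8,0,0,0,0,-0.22,-0.2,0.8],
)

```text
clock: 57.42
position: [0.5183, -0.332, 0.2666]
ee_rot: [0.027, 1.0, 0.002, -0.0]
ft_force: [-0.0, 0.8, 0.0]
grip_width: 0.804
grasp_force: 0.0
```

```bash
python3 - <<'E'
from h import *
im=viewer.camera('top')[:,:,::-1]; cv2.imwrite('pics/top2.png',im)
a=cv2.resize(im[150:320,90:370],None,fx=2.8,fy=2.8,interpolation=cv2.INTER_CUBIC)
cv2.imwrite('pics/c5.png',np.clip(a.astype(float)*1.6,0,255).astype(np.uint8))
old=cv2.imread('pics/top0.png')
for n,(u,v) in dict(tin=(247,207),carton=(291,210),jar=(339,214)).items():
    t=old[v-18:v+18,u-18:u+18]; r=cv2.matchTemplate(im[v-24:v+24,u-24:u+24].copy(),t,cv2.TM_CCOEFF_NORMED)
    _,m,_,l=cv2.minMaxLoc(r); print(n,round(m,3),l[0]-6,l[1]-6)
E
```

```text
tin 0.983 0 0
carton 0.954 -1 0
jar 0.903 -1 0
```

View pics/c5.png

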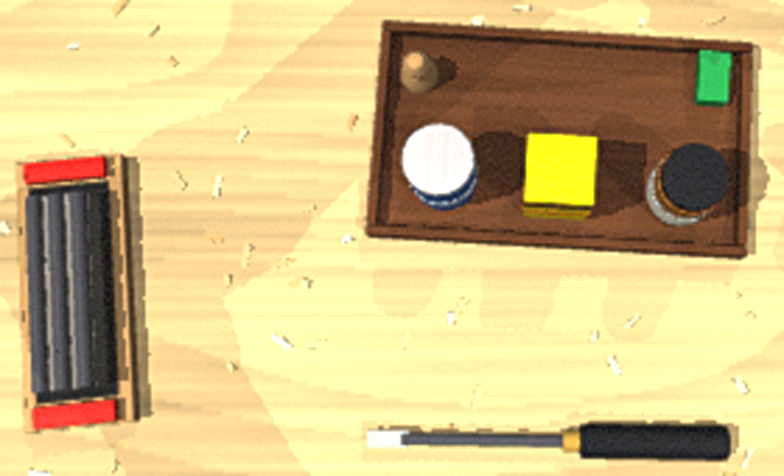

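Everything stands upright. The tin (438,160), carton (560,170) and jar (692,178) are within about 1 px of their starts, and the stone lies between the cleats at about (70,290).

```bash
python3 -c "
from workcell import manip
print(manip.hand_in())"
```

```text
the job is handed in; nothing more can be done
None
```

The job is handed in at about 57 s. The stone lies grooves up between the holder's cleats, about 1–2 mm off centre sideways, and the jar, tin and carton stand upright within about 2 mm of their original spots; the figure and green bar were left alone. While the stone was being set down, the wrist force reached about 35–40 N (limit 120 N) before I eased off.

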